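# Nudge the drill template onto the jig's pins

### The arm

A 6-joint arm with a two-finger parallel gripper is mounted at the origin on the work surface. World frame = base frame: x ahead of the robot, y to its left, z up, the work surface at z = 0. Lengths are in m, angles in rad, forces in N, time in s.
With the tool pointing down it reaches from about 0.375 to 0.75 m from the base axis. Payload 9 kg.
Tool frame: the origin (TCP) lies midway between the tips of the shut fingers; the grasp point (between the pads) lies 19 mm behind it; z points along the fingers, x is the direction in which the jaws open and shut, and the axes are right-handed (so a half turn about z gives the same grasp; the last joint's range is limited). The gripper opens to 85 mm and grips with 20 to 120 N. Pads are 22 mm wide; open, the fingers measure 114 mm over their backs; the gripper's body (76 mm by 85 mm) begins 54 mm behind the grasp point. The pads swing forward as they close: fully open they stand 13 mm farther back than shut.
Start: joints at [-1.4, 0.104, 0.097, 1.564, 0, 1.353], TCP at [0.227, -0.555, 0.231] pointing down, gripper open.
Joint ranges: [-2.99, 2.99], [-0.84, 1.86], [-1.1, 1.16], [-1.84, 2.11], [-1.51, 1.56], [-3.14, 3.14]. Speed limits (rad/s): [2.22, 2.22, 2.57, 3.14, 3.14, 3.14].

### API

Orientations are given as [roll, pitch, yaw] about the fixed x, y, z axes, in that order (R = Rz(yaw) Ry(pitch) Rx(roll)).
In Python, from station import ctrl gives the robot as it stands.
- The arm moves only by the tool apply_moves, never from a script. Its argument "rows" is a list of rows, each an object of numbers: "fingers": the finger opening in mm, from 0 to 85.4; "dx", "dy", "dz": the shift along the world's x, y, z each as a share of 0.03 m, from -1 to 1; "wx", "wy", "wz": the turn, a rotation vector about the world's x, y, z each as a share of 0.08 rad, from -1 to 1. A call has 1 to 8 rows; each row shifts and turns the pose as measured when the row begins; what a row does not reach is not made up. A row lasts 1/8 s, in which the tool goes at most 62.5 mm and 10.7 degrees, less where a joint would pass 70% of its speed; a pose out of reach is approached as far as the arm can. A call with a number of a shift or a turn outside -1 to 1 is refused whole. A call with a gripper value outside its range is refused whole. The fingers move at their own pace and stop on an object; the grip force is fixed at half the most. Time passes only in rows, so rows that do not move let the fingers close. It gives the time, the measured TCP pose, the force and the opening at its end, in the units of the state.
- ctrl.read_state(): the state, without advancing time (a new reading comes with each control period).
- ctrl.get_image(name): name is "scene" or "top"; returns a dict with "color" (480x640x3 uint8, blue, green, red), "K" (3x3 intrinsics, pixels), "position" and "attitude" of the camera in the world. Camera axes: x right, y down, z forward; pixel columns grow to the right and rows downward; lengths in m; the calibration is good to about 2 mm. A picture is of the moment at which its call begins. There is no depth.
- ctrl.finish_job(): hands the job in, once; it reports no verdict.
The state is a dict: "time": time; "joint_pos": joint angles; "qvel": joint speeds; "tau": joint torques, N m; "ee_pos": TCP position; "orientation": TCP orientation; "force": force on the tool from outside, world axes, zero at the start; "ft_torque": the same for the moment, N m; "gripper_width": opening from 0.0 (shut) to 1.0 (fully open).
Only numpy, scipy, OpenCV 4.12 (cv2) and the standard library are available. Lean on these libraries where they do the work, as an engineer would, in place of code of your own. Each camera call takes 0.05 s, during which the arm holds its last target. There are 200 camera calls.

### The job

The aluminium drill template is lying askew on the drilling jig, propped up on the tips of the two locating pins. Push it with your fingertips, nudging it toward its place (the wooden fence behind it may serve as a guide), until both its holes drop over the two pins and it lies flat on the jig's deck. Only push it, never lift or tip it up; do not disturb the things around the jig, and finish with the hand clear.

Things in the scene. Friction and masses are not known exactly. Their poses are not given: they have to be found in the camera images.
- jig: Drilling jig, screwed to the bench: plywood deck 200 (x) x 340 (y) x 18 mm; origin at the centre of its underside, on the bench; z up, deck top at z = 18 mm. A dark wooden fence runs along y over the whole length on the far (+x) side: face toward the robot at x = +70 mm, top at z = 42 mm, 24 mm thick. Two steel pins stand on the deck at x = +33, y = -60 and +60 mm.
- template: Loose aluminium drill template, plate 120 (x) x 220 (y) x 10 mm, 0.45 to 0.95 kg; origin at the centre of its underside, z up. It starts with its far part on the pin tips and its near edge on the deck (slope about 5 degrees), 18 to 45 mm to the jig's -y side of its place, up to 18 mm off the fence, turned up to 0.08 rad. Seated: flat, origin at x = +9, y = 0, z = +18 mm of the jig.
- pin_right (a point): top of the jig's pin at y = -60 mm (the robot's right), 26 mm above the bench. Both pins are 11 mm in diameter and stand 8 mm above the deck; their upper 3 mm taper to a 5 mm tip
- pin_left (a point): top of the jig's pin at y = +60 mm (the robot's left), 26 mm above the bench
- hole_right (a point): centre of the template's through hole at x = +24, y = -60 mm of the template, at its underside. Both holes are 14 mm in diameter (1.5 mm play all round a pin)
- hole_left (a point): centre of the template's through hole at x = +24, y = +60 mm of the template, at its underside. Three brass guide bushes, 18 mm across and 4 mm tall, stand on the template's top at x = -18 mm, y = -45, 0 and +45 mm
- spindle: turned wooden spindle standing on the bench near the jig's left (+y) end, 52 mm across the foot, 115 mm tall; origin at the centre of its foot; leave it alone
- gouge: turning gouge lying on the bench to the right, 365 mm long, handle about 30 mm thick; origin on the bench under the end of the handle's brass ferrule; leave it alone
- jar: amber glass jar, 68 mm across, 90 mm tall, standing to the left; origin at the centre of its underside; leave it alone
- bowl: turned wooden bowl, 120 mm across, 50 mm tall, standing near the robot on its left; origin at the centre of its underside; leave it alone

How it is judged:
At the end, for the whole second after the job is handed in: Both holes are centred on their pins within 3 mm, the template is down on the deck within 1.5 mm (1.7 mm at the holes), level within 0.02 rad and at rest (horizontal distance between hole_right and pin_right below 0.003 m and horizontal distance between hole_left and pin_left below 0.003 m and z of template in the frame of jig below 0.0195 m and angle between template's own z axis and vertical below 0.02 rad and z of each of hole_right, hole_left in the frame of jig below 0.0197 m and linear speed of template below 0.01 m/s); the robot touches nothing.
It fails at once if the template is lifted more than about 7 mm above where it lies (z of template in the frame of jig above 0.032 m).
It fails at once if the template is tipped up by more than 0.2 rad (angle between template's own z axis and vertical above 0.2 rad).
It fails at once if a thing beside the jig (spindle, gouge, jar or bowl) is moved more than 20 mm (distance of any of spindle, gouge, jar, bowl from where it was at the start of the episode above 0.02 m).
It also fails if it takes over 64 s, if anything falls off the work surface, if the arm or the gripper's body presses on something with over 40 N, if the wrist force passes 120 N, or if a joint passes its speed limit or range.

## Working session

There is one attempt and no reset: what is moved stays moved. The work goes in short steps, Python scripts to look and compute and a tool call to move; the robot and the scene stay as the last step left them, time stands still between calls to the robot, and variables do not carry over. Pictures are saved under pics/ and viewed, about 8 in all and at most 12, crops included, and the job is handed in when it is done.

Besides the shell and the picture viewer there is one more tool, called after ">>>" as name(argument=value, ...), one argument or row to a line, values as JSON. apply_moves: Moves the arm, as the interface text tells. Shift numbers are shares of 0.03 m and turn numbers shares of 0.08 rad, none past 1 either way. Its arguments: {"type":"object","properties":{"rows":{"type":"array","items":{"type":"object","properties":{"fingers":{"type":"number"},"dx":{"type":"number","minimum":-1,"maximum":1},"dy":{"type":"number","minimum":-1,"maximum":1},"dz":{"type":"number","minimum":-1,"maximum":1},"wx":{"type":"number","minimum":-1,"maximum":1},"wy":{"type":"number","minimum":-1,"maximum":1},"wz":{"type":"number","minimum":-1,"maximum":1}}}}},"required":["rows"]}

```bash
mkdir -p pics; ls
cat > h.py <<'E'
from station import ctrl
import cv2, numpy as np
from scipy.spatial.transform import Rotation as R
def shot(n,f):
    im=ctrl.get_image(n); cv2.imwrite('pics/'+f,im['color']); np.savez('pics/'+f[:-4]+'.npz',K=im['K'],p=im['position'],a=im['attitude']); return im
def cam(im):
    a=np.array(im['attitude'],float)
    Rm=a if a.shape==(3,3) else R.from_euler('xyz',a).as_matrix()
    return np.array(im['K']),np.array(im['position']),Rm
def ray(im,u,v,z):
    K,p,Rm=cam(im); d=Rm@np.linalg.solve(K,[u,v,1]); return p+d*(z-p[2])/d[2]
def proj(im,P):
    K,p,Rm=cam(im); q=K@(Rm.T@(np.array(P)-p)); return q[:2]/q[2]
def load(f):
    d=np.load('pics/'+f[:-4]+'.npz'); return dict(K=d['K'],position=d['p'],attitude=d['a'])
E
python3 - <<'E'
from h import *
for n in('top','scene'):
    im=shot(n,n+'1.png'); print(n,im['K'],im['position'],im['attitude'])
print(ctrl.read_state())
E
```

```text
pics
top [[555.52704468   0.         318.27717785]
 [  0.         555.52704468 235.88522272]
 [  0.           0.           1.        ]] [ 0.3271381  -0.0182915   1.61425522] [-3.053159    0.00337378 -1.55289122]
scene [[444.06282904   0.         317.00254105]
 [  0.         444.06282904 245.33472749]
 [  0.           0.           1.        ]] [ 1.04664979 -0.26454598  1.13295186] [-2.61189574  0.00305765  1.14448643]
{'time': 0.1, 'joint_pos': array([-1.39973844e+00,  1.04626945e-01,  9.65466785e-02,  1.56390007e+00,
       -7.22076654e-06,  1.35311466e+00]), 'qvel': array([ 2.17178107e-04,  5.90272999e-05,  1.80101792e-03, -9.47600260e-04,
        6.66666366e-04,  1.21111042e-03]), 'tau': array([ 7.34800851e-03, -5.58211684e+01,  5.04716170e+01,  1.31825518e-02,
       -1.86773659e-04, -3.64607928e-06]), 'ee_pos': array([ 0.22737833, -0.55492463,  0.23060729]), 'orientation': array([-3.14134400e+00,  1.15762605e-03, -1.18205662e+00]), 'force': array([ 0.28895945,  0.51818952, -0.22833282]), 'ft_torque': array([-0.0251765 ,  0.02749376,  0.01415581]), 'gripper_width': 0.9990535330712514}
```

View pics/top1.png

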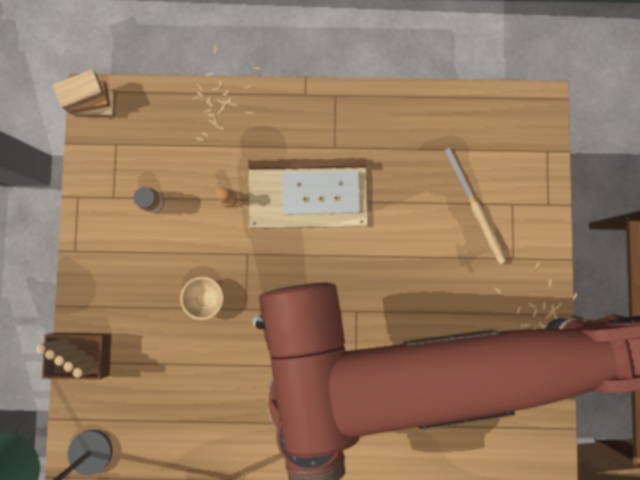

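View pics/scene1.png

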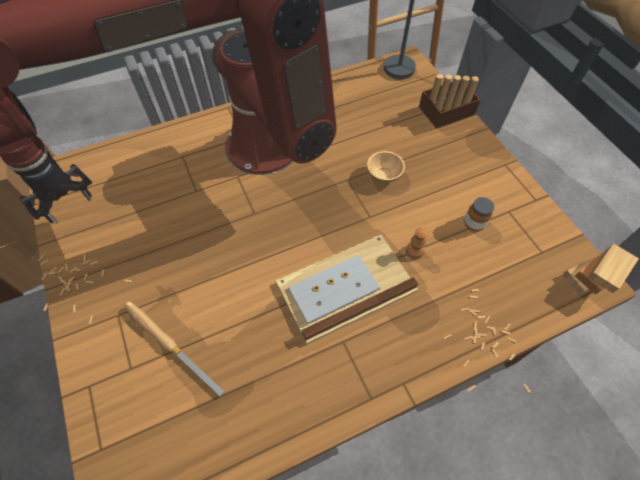

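Top view: jig at about (248–368, 160–228), plate at (282–360, 168–215), spindle at (226, 198). Scene view: plate at about (290–378, 258–320). I'll look at enlarged crops next.

Run:
```python
import cv2,numpy as np
a=cv2.imread('pics/top1.png')[150:240,240:380]; b=cv2.imread('pics/scene1.png')[225:345,265:445]
a=cv2.resize(a,None,fx=5,fy=5,interpolation=cv2.INTER_CUBIC);b=cv2.resize(b,None,fx=4.4,fy=4.4,interpolation=cv2.INTER_CUBIC)
cv2.imwrite('pics/c1.png',a);cv2.imwrite('pics/c2.png',b)
```

```text
(no output)
```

View pics/c1.png

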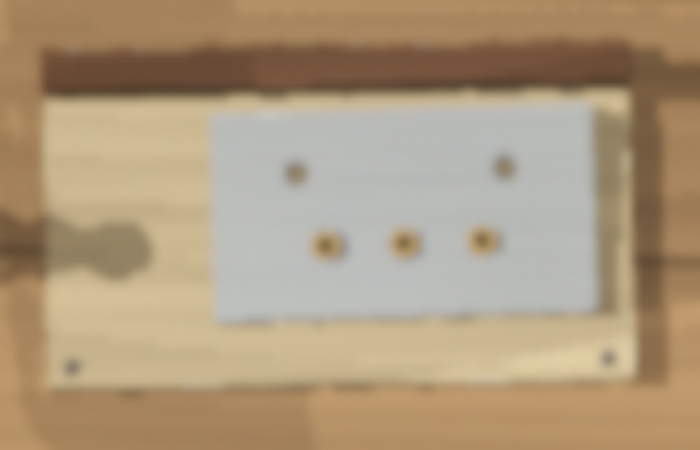

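View pics/c2.png

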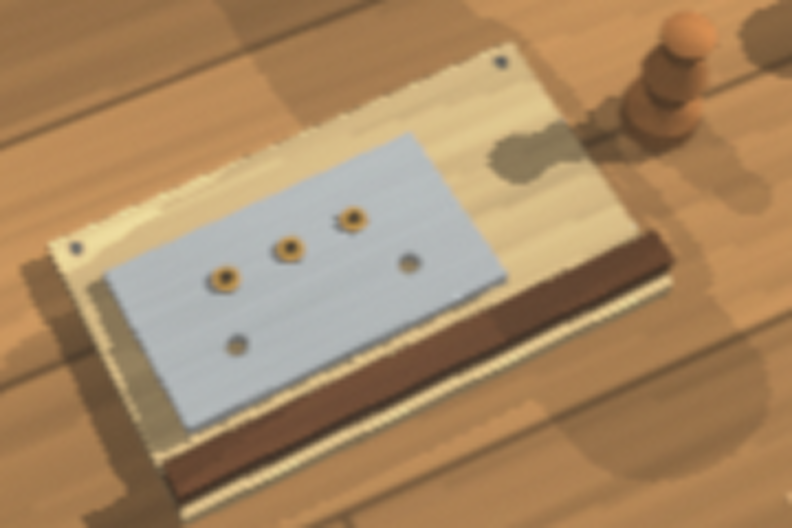

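```bash
cat > fit.py <<'E'
from h import *
from scipy.optimize import least_squares
def full(p,f,o): return ((np.array(p)+.5)/f-.5)+o
def fit(obs,x0,tilt=None):
    def pose(x,P):
        if tilt is None: return R.from_euler('z',x[2]).apply(P)+[x[0],x[1],0]
        return R.from_euler('zy',[x[2],x[4]]).apply(P)+[x[0],x[1],x[3]]
    def res(x): return np.concatenate([proj(im,pose(x,np.array(P)))-uv for im,P,uv in obs])
    r=least_squares(res,x0,loss='soft_l1'); return r.x,r.fun.reshape(-1,2) if len(r.fun)==2*len(obs) else r.fun
E
python3 - <<'E'
from fit import *
T=load('top1.png');S=load('scene1.png')
t=lambda x,y:full([x,y],5,np.array([240,150])); s=lambda x,y:full([x,y],4.4,np.array([265,225]))
oj=[(T,[-.1,.17,.018],t(48,388)),(T,[-.1,-.17,.018],t(636,378)),(T,[.07,.17,.042],t(44,94)),(T,[.07,-.17,.042],t(630,86)),
(S,[-.1,.17,.018],s(513,42)),(S,[-.1,-.17,.018],s(50,245)),(S,[.094,.17,.042],s(672,265)),(S,[.094,-.17,.042],s(180,500)),(S,[.07,-.17,.042],s(163,463)),(S,[.07,.17,.042],s(655,232))]
j,f=fit(oj,[.5,0,0]); print('jig',j); print(f.round(2))
C=lambda a,b,c=.01:[a,b,c]
ot=[(T,C(.06,.11),t(210,115)),(T,C(.06,-.11),t(590,105)),(T,C(-.06,-.11),t(598,312)),(T,C(-.06,.11),t(215,322)),(T,C(.024,.06),t(295,173)),(T,C(.024,-.06),t(503,167))]
ot+=[(T,C(-.018,y,.014),t(*p)) for y,p in((.045,(325,245)),(0,(403,243)),(-.045,(482,240)))]
ot+=[(S,C(-.06,-.11),s(105,272)),(S,C(-.06,.11),s(410,133)),(S,C(.06,.11),s(508,275)),(S,C(.06,-.11),s(190,430)),(S,C(.024,.06),s(409,263)),(S,C(.024,-.06),s(236,345))]
ot+=[(S,C(-.018,y,.014),s(*p)) for y,p in((.045,(352,218)),(0,(290,248)),(-.045,(226,278)))]
x,f=fit(ot,[.5,0,0,.023,-.08],1); print('tmpl',x); print(f.round(2))
d=R.from_euler('z',-j[2]).apply([x[0]-j[0],x[1]-j[1],0]); print('in jig',d, x[2]-j[2])
print('spindle',ray(T,226,200,0), ray(S,*s(662,125),0))
print(R.from_euler('z',j[2]).apply([[.009,0,0],[.033,.06,0],[.033,-.06,0]])[:,:2]+j[:2])
E
```

```text
jig [0.59864832 0.02336597 0.03288729]
[[-0.08 -0.99]
 [-0.04 -0.79]
 [-0.58 -1.89]
 [ 0.52 -2.12]
 [-0.41 -0.36]
 [-0.8  -0.3 ]
 [ 0.95 -1.19]
 [-0.54 -0.62]
 [-0.71 -0.33]
 [ 0.01 -0.82]]
tmpl [ 0.59551576 -0.01287726  0.04738151  0.01800572 -0.07539628]
[[-0.36 -0.13]
 [-0.22 -0.44]
 [-0.55 -0.33]
 [-0.16 -0.04]
 [ 0.3   0.18]
 [ 0.24  0.13]
 [-0.12  0.04]
 [-0.1  -0.03]
 [-0.28  0.1 ]
 [-0.43  0.06]
 [-0.15 -0.24]
 [-0.29  0.02]
 [-0.36 -0.19]
 [-0.39  0.13]
 [-0.06  0.05]
 [ 0.32  0.18]
 [ 0.07  0.05]
 [ 0.03  0.03]]
in jig [-0.0043226  -0.03612063  0.        ] 0.014494221712354975
spindle [0.5711213  0.26246676 0.        ] [0.58401788 0.25675289 0.        ]
[[ 0.60764346  0.0236619 ]
 [ 0.6296576   0.08441861]
 [ 0.63360336 -0.0355165 ]]
```

Run:
```python
from fit import *
T=load('top1.png');S=load('scene1.png')
t=lambda x,y:full([x,y],5,np.array([240,150])); s=lambda x,y:full([x,y],4.4,np.array([265,225]))
oj=[(T,[-.1,.17,.018],t(48,388)),(T,[-.1,-.17,.018],t(636,378)),(T,[.07,.17,.018],t(44,96)),(T,[.07,-.17,.018],t(630,90)),
(S,[-.1,.17,.018],s(513,42)),(S,[-.1,-.17,.018],s(50,245)),(S,[.094,.17,.042],s(672,265)),(S,[.094,-.17,.042],s(180,500)),(S,[.07,-.17,.042],s(163,463)),(S,[.07,.17,.042],s(655,232))]
j,f=fit(oj,[.5,0,0]); print('jig',j); print(f.round(2))
j,f=fit(oj,[.5,0,0,0,0],1); print('jig',j); print(f.round(2))
x=np.array([.5955,-.0129,.0474])
print('in jig',R.from_euler('z',-j[2]).apply([x[0]-j[0],x[1]-j[1],0]), x[2]-j[2])
```

```text
jig [0.59892809 0.02347046 0.03246684]
[[-0.13 -1.11]
 [-0.09 -0.86]
 [ 0.47 -0.66]
 [-0.19 -1.21]
 [-0.31 -0.28]
 [-0.73 -0.26]
 [ 1.04 -1.09]
 [-0.48 -0.56]
 [-0.65 -0.27]
 [ 0.1  -0.73]]
jig [ 0.59719287  0.02451076  0.0321296  -0.00649691  0.01687224]
[[-0.3  -0.48]
 [-0.61 -0.18]
 [ 0.44  0.34]
 [-0.75 -0.15]
 [-0.41  0.07]
 [-0.42 -0.07]
 [ 0.6  -0.27]
 [-0.21 -0.05]
 [-0.35  0.23]
 [-0.27  0.07]]
in jig [-0.00289379 -0.03733707  0.        ] 0.015270399284132444
```

>>> apply_moves(
  rows=[
    {"dx": 0.27,"dy": 0.56,"wz": 1,"fingers": 85},
    {"dx": 0.27,"dy": 0.56,"wz": 1},
    {"dx": 0.27,"dy": 0.56,"wz": 1},
    {"dx": 0.27,"dy": 0.56,"wz": 1},
    {"dx": 0.27,"dy": 0.56,"wz": 1},
    {"dx": 0.27,"dy": 0.56,"wz": 1},
    {"dx": 0.27,"dy": 0.56,"wz": 1},
    {"dx": 0.27,"dy": 0.56,"wz": 1},
  ],
)

```text
invalid input at $.rows[0]: expected keys fingers, dx, dy, dz, wx, wy, wz
```

All keys are required in every row.

>>> apply_moves(
  rows=[
    {"dx": 0.27,"dy": 0.56,"dz": 0,"wx": 0,"wy": 0,"wz": 1,"fingers": 85},
    {"dx": 0.27,"dy": 0.56,"dz": 0,"wx": 0,"wy": 0,"wz": 1,"fingers": 85},
    {"dx": 0.27,"dy": 0.56,"dz": 0,"wx": 0,"wy": 0,"wz": 1,"fingers": 85},
    {"dx": 0.27,"dy": 0.56,"dz": 0,"wx": 0,"wy": 0,"wz": 1,"fingers": 85},
    {"dx": 0.27,"dy": 0.56,"dz": 0,"wx": 0,"wy": 0,"wz": 1,"fingers": 85},
    {"dx": 0.27,"dy": 0.56,"dz": 0,"wx": 0,"wy": 0,"wz": 1,"fingers": 85},
    {"dx": 0.27,"dy": 0.56,"dz": 0,"wx": 0,"wy": 0,"wz": 1,"fingers": 85},
    {"dx": 0.27,"dy": 0.56,"dz": 0,"wx": 0,"wy": 0,"wz": 1,"fingers": 85},
  ],
)

```text
time: 1.1
ee_pos: [0.2927, -0.4154, 0.2265]
orientation: [-3.138, 0.007, -0.523]
force: [0.1, -1.0, -0.3]
gripper_width: 0.999
```

>>> apply_moves(
  rows=[
    {"dx": 0.26,"dy": 0.52,"dz": 0,"wx": 0,"wy": 0,"wz": 1,"fingers": 85},
    {"dx": 0.26,"dy": 0.52,"dz": 0,"wx": 0,"wy": 0,"wz": 1,"fingers": 85},
    {"dx": 0.26,"dy": 0.52,"dz": 0,"wx": 0,"wy": 0,"wz": 1,"fingers": 85},
    {"dx": 0.26,"dy": 0.52,"dz": 0,"wx": 0,"wy": 0,"wz": 1,"fingers": 85},
    {"dx": 0.26,"dy": 0.52,"dz": 0,"wx": 0,"wy": 0,"wz": 1,"fingers": 85},
    {"dx": 0.26,"dy": 0.52,"dz": 0,"wx": 0,"wy": 0,"wz": 1,"fingers": 85},
    {"dx": 0.26,"dy": 0.52,"dz": 0,"wx": 0,"wy": 0,"wz": 1,"fingers": 85},
    {"dx": 0.26,"dy": 0.52,"dz": 0,"wx": 0,"wy": 0,"wz": 1,"fingers": 85},
  ],
)

```text
time: 2.1
ee_pos: [0.3562, -0.2848, 0.2237]
orientation: [-3.134, 0.01, 0.138]
force: [-0.1, 0.5, 0.2]
gripper_width: 0.997
```

>>> apply_moves(
  rows=[
    {"dx": 0.26,"dy": 0.52,"dz": 0,"wx": 0,"wy": 0,"wz": 1,"fingers": 85},
    {"dx": 0.26,"dy": 0.52,"dz": 0,"wx": 0,"wy": 0,"wz": 1,"fingers": 85},
    {"dx": 0.26,"dy": 0.52,"dz": 0,"wx": 0,"wy": 0,"wz": 1,"fingers": 85},
    {"dx": 0.26,"dy": 0.52,"dz": 0,"wx": 0,"wy": 0,"wz": 1,"fingers": 85},
    {"dx": 0.26,"dy": 0.52,"dz": 0,"wx": 0,"wy": 0,"wz": 1,"fingers": 85},
    {"dx": 0.26,"dy": 0.52,"dz": 0,"wx": 0,"wy": 0,"wz": 1,"fingers": 85},
    {"dx": 0.26,"dy": 0.52,"dz": 0,"wx": 0,"wy": 0,"wz": 1,"fingers": 85},
    {"dx": 0.26,"dy": 0.52,"dz": 0,"wx": 0,"wy": 0,"wz": 1,"fingers": 85},
  ],
)

```text
time: 3.1
ee_pos: [0.4193, -0.1545, 0.2211]
orientation: [-3.13, 0.011, 0.8]
force: [1.0, 0.4, 0.3]
gripper_width: 0.997
```

>>> apply_moves(
  rows=[
    {"dx": 0.3,"dy": 0.57,"dz": -0.4,"wx": 0,"wy": 0,"wz": 1,"fingers": 85},
    {"dx": 0.3,"dy": 0.57,"dz": -0.4,"wx": 0,"wy": 0,"wz": 1,"fingers": 85},
    {"dx": 0.3,"dy": 0.57,"dz": -0.4,"wx": 0,"wy": 0,"wz": 1,"fingers": 85},
    {"dx": 0.3,"dy": 0.57,"dz": -0.4,"wx": 0,"wy": 0,"wz": 1,"fingers": 85},
    {"dx": 0.3,"dy": 0.57,"dz": -0.4,"wx": 0,"wy": 0,"wz": 1,"fingers": 85},
    {"dx": 0.3,"dy": 0.57,"dz": -0.4,"wx": 0,"wy": 0,"wz": 1,"fingers": 85},
    {"dx": 0.3,"dy": 0.57,"dz": -0.4,"wx": 0,"wy": 0,"wz": 1,"fingers": 85},
    {"dx": 0.3,"dy": 0.57,"dz": -0.4,"wx": 0,"wy": 0,"wz": 1,"fingers": 85},
  ],
)

```text
time: 4.1
ee_pos: [0.4923, -0.0125, 0.1205]
orientation: [-3.128, 0.011, 1.462]
force: [-0.1, -0.0, 0.9]
gripper_width: 0.994
```

```bash
cat > st.py <<'E'
from h import *
import sys
s=ctrl.read_state(); p=s['ee_pos']; q=R.from_euler('xyz',s['orientation'])
tgt=R.from_euler('xyz',[np.pi,0,float(sys.argv[1])])
print(p.round(4),'rot shares',((tgt*q.inv()).as_rotvec()/.08).round(2),s['force'].round(1),s['joint_pos'].round(2))
E
python3 st.py 1.603
```

```text
[ 0.4923 -0.0125  0.1205] rot shares [ 0.13 -0.18  1.77] [-0.1 -0.   0.9] [-0.28 -0.2  -0.4   1.38 -0.01 -0.17]
```

>>> apply_moves(
  rows=[
    {"dx": 0,"dy": -0.1,"dz": -0.5,"wx": 0.13,"wy": -0.18,"wz": 0.9,"fingers": 85},
    {"dx": 0,"dy": 0,"dz": -0.5,"wx": 0,"wy": 0,"wz": 0.87,"fingers": 85},
    {"dx": 0,"dy": 0,"dz": -0.5,"wx": 0,"wy": 0,"wz": 0,"fingers": 85},
    {"dx": 0,"dy": 0,"dz": -0.5,"wx": 0,"wy": 0,"wz": 0,"fingers": 85},
    {"dx": 0,"dy": 0,"dz": -0.5,"wx": 0,"wy": 0,"wz": 0,"fingers": 85},
    {"dx": 0,"dy": 0,"dz": -0.5,"wx": 0,"wy": 0,"wz": 0,"fingers": 85},
    {"dx": 0,"dy": 0,"dz": 0,"wx": 0,"wy": 0,"wz": 0,"fingers": 85},
  ],
)

```text
time: 4.97
ee_pos: [0.4908, -0.0137, 0.0235]
orientation: [-3.138, -0.002, 1.607]
force: [0.7, -0.0, -0.5]
gripper_width: 0.996
```

```bash
python3 st.py 1.603; python3 -c "
from h import *
im=shot('scene','s2.png'); c=im['color'][180:345,245:445]; cv2.imwrite('pics/c3.png',cv2.resize(c,None,fx=3.6,fy=3.6,interpolation=cv2.INTER_CUBIC))"
```

```text
[ 0.4908 -0.0137  0.0235] rot shares [-0.03 -0.05 -0.05] [ 0.7 -0.  -0.5] [-0.3  -0.15 -0.54  1.19  0.   -0.33]
```

View pics/c3.png

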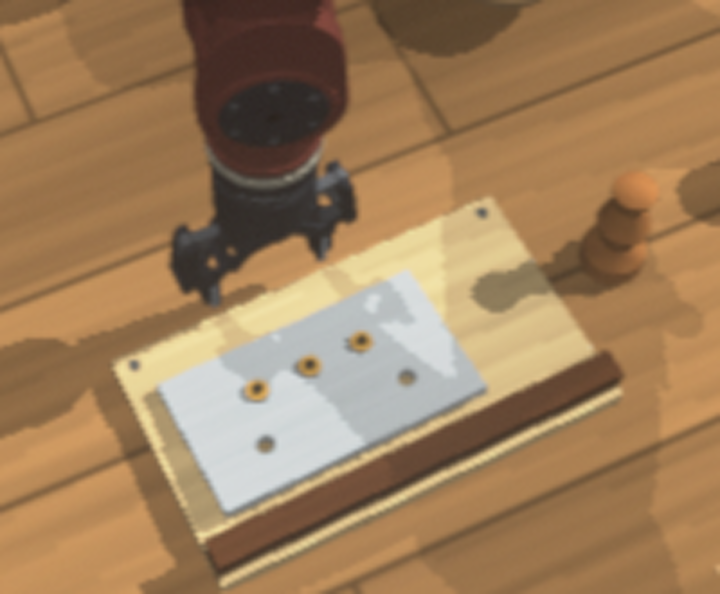

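The fingertips show at crop (210, 297) and (320, 250), level and just in front of the deck. I'll lower them and close in.

>>> apply_moves(
  rows=[
    {"dx": 0,"dy": 0,"dz": -0.25,"wx": 0,"wy": 0,"wz": 0,"fingers": 85},
    {"dx": 0,"dy": 0,"dz": -0.2,"wx": 0,"wy": 0,"wz": 0,"fingers": 85},
    {"dx": 0.3,"dy": 0,"dz": 0,"wx": 0,"wy": 0,"wz": 0,"fingers": 85},
    {"dx": 0.3,"dy": 0,"dz": 0,"wx": 0,"wy": 0,"wz": 0,"fingers": 85},
    {"dx": 0.2,"dy": 0,"dz": 0,"wx": 0,"wy": 0,"wz": 0,"fingers": 85},
    {"dx": 0,"dy": 0,"dz": 0,"wx": 0,"wy": 0,"wz": 0,"fingers": 85},
  ],
)

```text
time: 5.78
ee_pos: [0.519, -0.0144, 0.0118]
orientation: [3.141, -0.001, 1.607]
force: [0.0, 0.1, 0.2]
gripper_width: 0.995
```

>>> apply_moves(
  rows=[
    {"dx": 0.1,"dy": 0,"dz": -0.08,"wx": 0,"wy": 0,"wz": 0,"fingers": 85},
    {"dx": 0.1,"dy": 0,"dz": 0,"wx": 0,"wy": 0,"wz": 0,"fingers": 85},
    {"dx": 0.1,"dy": 0,"dz": 0,"wx": 0,"wy": 0,"wz": 0,"fingers": 85},
  ],
)

```text
time: 6.15
ee_pos: [0.5256, -0.0139, 0.0086]
orientation: [-3.136, -0.002, 1.607]
force: [-7.9, -0.1, 5.7]
gripper_width: 0.996
```

>>> apply_moves(
  rows=[
    {"dx": 0.1,"dy": 0,"dz": 0,"wx": 0,"wy": 0,"wz": 0,"fingers": 85},
    {"dx": 0.1,"dy": 0,"dz": 0,"wx": 0,"wy": 0,"wz": 0,"fingers": 85},
  ],
)

```text
time: 6.4
ee_pos: [0.5287, -0.0136, 0.0081]
orientation: [-3.13, -0.002, 1.607]
force: [-10.4, -0.3, 7.7]
gripper_width: 0.992
```

>>> apply_moves(
  rows=[
    {"dx": 0.1,"dy": 0,"dz": 0.06,"wx": 0,"wy": 0,"wz": 0,"fingers": 85},
    {"dx": 0.1,"dy": 0,"dz": 0.03,"wx": -0.05,"wy": 0,"wz": 0,"fingers": 85},
  ],
)

```text
time: 6.65
ee_pos: [0.5323, -0.0133, 0.0094]
orientation: [-3.124, 0.002, 1.607]
force: [-4.1, -0.6, -2.4]
gripper_width: 0.997
```

>>> apply_moves(
  rows=[
    {"dx": 0.1,"dy": 0,"dz": 0,"wx": 0,"wy": 0,"wz": 0,"fingers": 85},
    {"dx": 0.1,"dy": 0,"dz": 0,"wx": 0,"wy": 0,"wz": 0,"fingers": 85},
  ],
)

```text
time: 6.9
ee_pos: [0.5358, -0.013, 0.0087]
orientation: [-3.118, 0.002, 1.607]
force: [-22.4, -1.0, 13.5]
gripper_width: 0.992
```

Force jumped at x ≈ 0.536, where fence contact was predicted. I'll back off and look.

>>> apply_moves(
  rows=[
    {"dx": -0.3,"dy": 0,"dz": 0.1,"wx": 0,"wy": 0,"wz": 0,"fingers": 85},
    {"dx": -0.4,"dy": 0,"dz": 0.3,"wx": 0,"wy": 0,"wz": 0,"fingers": 85},
    {"dx": -0.3,"dy": -0.3,"dz": 1,"wx": 0,"wy": 0,"wz": -1,"fingers": 85},
    {"dx": 0,"dy": -1,"dz": 1,"wx": 0,"wy": 0,"wz": -1,"fingers": 85},
    {"dx": 0,"dy": -1,"dz": 0.3,"wx": 0,"wy": 0,"wz": -1,"fingers": 85},
    {"dx": 0,"dy": -1,"dz": 0,"wx": 0,"wy": 0,"wz": -1,"fingers": 85},
    {"dx": 0,"dy": -1,"dz": 0,"wx": 0,"wy": 0,"wz": -1,"fingers": 85},
    {"dx": 0,"dy": -1,"dz": 0,"wx": 0,"wy": 0,"wz": -1,"fingers": 85},
  ],
)

```text
time: 7.9
ee_pos: [0.511, -0.1767, 0.098]
orientation: [-3.138, 0.002, 1.116]
force: [-0.3, 0.3, -0.7]
gripper_width: 0.997
```

```bash
python3 st.py 0.032; python3 -c "
from h import *
im=shot('scene','s3.png'); c=im['color'][225:345,265:445]; cv2.imwrite('pics/c4.png',cv2.resize(c,None,fx=4.4,fy=4.4,interpolation=cv2.INTER_CUBIC))"
```

```text
[ 0.511  -0.1767  0.098 ] rot shares [ -0.03  -0.05 -13.55] [-0.3  0.3 -0.7] [-0.57 -0.05 -0.3   1.32 -0.   -0.12]
```

View pics/c4.png

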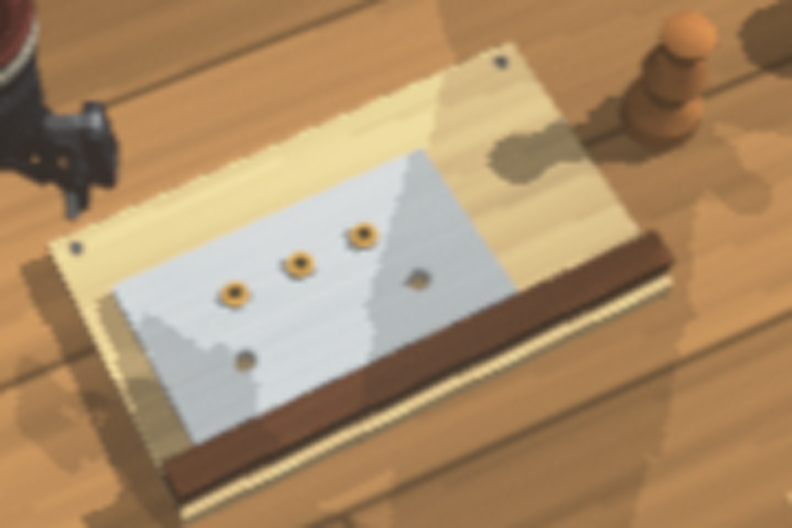

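The plate's far edge now lies parallel along the fence: its corners at crop (190, 445) and (515, 290) meet it. Next I'll turn the hand for the +y push from the right end.

>>> apply_moves(
  rows=[
    {"dx": 0.26,"dy": 0,"dz": 0,"wx": 0,"wy": 0,"wz": -1,"fingers": 60},
    {"dx": 0.26,"dy": 0,"dz": 0,"wx": 0,"wy": 0,"wz": -1,"fingers": 60},
    {"dx": 0.26,"dy": 0,"dz": 0,"wx": 0,"wy": 0,"wz": -1,"fingers": 60},
    {"dx": 0.26,"dy": 0,"dz": 0,"wx": 0,"wy": 0,"wz": -1,"fingers": 60},
    {"dx": 0.26,"dy": 0,"dz": 0,"wx": 0,"wy": 0,"wz": -1,"fingers": 60},
    {"dx": 0.26,"dy": 0,"dz": 0,"wx": 0,"wy": 0,"wz": -1,"fingers": 60},
    {"dx": 0.26,"dy": 0,"dz": 0,"wx": 0,"wy": 0,"wz": -1,"fingers": 60},
    {"dx": 0.26,"dy": 0,"dz": 0,"wx": 0,"wy": 0,"wz": -1,"fingers": 60},
  ],
)

```text
time: 8.95
ee_pos: [0.5808, -0.1833, 0.1039]
orientation: [3.128, -0.004, 0.449]
force: [-0.4, -1.0, -0.1]
gripper_width: 0.699
```

>>> apply_moves(
  rows=[
    {"dx": 0.24,"dy": 0,"dz": 0,"wx": 0,"wy": 0,"wz": -1,"fingers": 60},
    {"dx": 0.24,"dy": 0,"dz": 0,"wx": 0,"wy": 0,"wz": -1,"fingers": 60},
    {"dx": 0.24,"dy": 0,"dz": 0,"wx": 0,"wy": 0,"wz": -1,"fingers": 60},
    {"dx": 0.24,"dy": 0,"dz": 0,"wx": 0,"wy": 0,"wz": -1,"fingers": 60},
    {"dx": 0.24,"dy": 0,"dz": 0,"wx": 0,"wy": 0,"wz": -1,"fingers": 60},
    {"dx": 0,"dy": 0,"dz": 0,"wx": 0,"wy": 0,"wz": 0,"fingers": 60},
  ],
)

```text
time: 9.7
ee_pos: [0.6225, -0.1837, 0.108]
orientation: [3.122, -0.015, 0.039]
force: [-1.4, -0.5, 0.5]
gripper_width: 0.701
```

```bash
python3 st.py 0.032
```

```text
[ 0.6225 -0.1837  0.108 ] rot shares [ 0.24  0.2  -0.08] [-1.4 -0.5  0.5] [-0.48  0.24  0.02  1.33 -0.01  1.05]
```

>>> apply_moves(
  rows=[
    {"dx": -0.2,"dy": 0.2,"dz": -0.7,"wx": 0.24,"wy": 0.2,"wz": -0.08,"fingers": 60},
    {"dx": -0.2,"dy": 0.2,"dz": -0.7,"wx": 0,"wy": 0,"wz": 0,"fingers": 60},
    {"dx": 0,"dy": 0.2,"dz": -0.7,"wx": 0,"wy": 0,"wz": 0,"fingers": 60},
    {"dx": 0,"dy": 0.1,"dz": -0.5,"wx": 0,"wy": 0,"wz": 0,"fingers": 60},
    {"dx": 0,"dy": 0,"dz": 0,"wx": 0,"wy": 0,"wz": 0,"fingers": 60},
  ],
)

```text
time: 10.32
ee_pos: [0.6069, -0.1604, 0.0231]
orientation: [-3.136, 0.004, 0.037]
force: [-0.6, -0.0, 0.7]
gripper_width: 0.7
```

```bash
python3 st.py 0.032
```

```text
[ 0.6069 -0.1604  0.0231] rot shares [-0.06 -0.05 -0.07] [-0.6 -0.   0.7] [-0.47  0.26 -0.11  1.21  0.    1.07]
```

>>> apply_moves(
  rows=[
    {"dx": 0.1,"dy": 0,"dz": -0.2,"wx": -0.06,"wy": -0.05,"wz": -0.07,"fingers": 60},
    {"dx": 0,"dy": 0.25,"dz": 0,"wx": 0,"wy": 0,"wz": 0,"fingers": 60},
    {"dx": 0,"dy": 0.25,"dz": 0,"wx": 0,"wy": 0,"wz": 0,"fingers": 60},
    {"dx": 0,"dy": 0.1,"dz": 0,"wx": 0,"wy": 0,"wz": 0,"fingers": 60},
  ],
)

```text
time: 10.82
ee_pos: [0.6114, -0.1421, 0.0188]
orientation: [3.14, -0.003, 0.031]
force: [0.0, -0.2, 0.2]
gripper_width: 0.7
```

>>> apply_moves(
  rows=[
    {"dx": 0,"dy": 0.1,"dz": 0,"wx": 0,"wy": 0,"wz": 0,"fingers": 60},
    {"dx": 0,"dy": 0.1,"dz": 0,"wx": 0,"wy": 0,"wz": 0,"fingers": 60},
    {"dx": 0,"dy": 0.1,"dz": 0,"wx": 0,"wy": 0,"wz": 0,"fingers": 60},
  ],
)

```text
time: 11.2
ee_pos: [0.6118, -0.1331, 0.0195]
orientation: [3.139, -0.003, 0.032]
force: [-1.4, -5.0, 0.4]
gripper_width: 0.701
```

>>> apply_moves(
  rows=[
    {"dx": 0,"dy": 0.1,"dz": -0.08,"wx": 0,"wy": 0,"wz": 0,"fingers": 60},
    {"dx": 0,"dy": 0.1,"dz": -0.05,"wx": 0,"wy": 0,"wz": 0,"fingers": 60},
    {"dx": 0,"dy": 0.1,"dz": 0,"wx": 0,"wy": 0,"wz": 0,"fingers": 60},
    {"dx": 0,"dy": 0.1,"dz": -0.01,"wx": 0,"wy": 0,"wz": 0,"fingers": 60},
  ],
)

```text
time: 11.7
ee_pos: [0.6125, -0.1273, 0.018]
orientation: [3.126, -0.004, 0.028]
force: [-1.8, -5.5, -0.6]
gripper_width: 0.704
```

>>> apply_moves(
  rows=[
    {"dx": 0,"dy": 0.1,"dz": 0,"wx": 0,"wy": 0,"wz": 0,"fingers": 60},
    {"dx": 0,"dy": 0.1,"dz": 0,"wx": 0,"wy": 0,"wz": 0,"fingers": 60},
    {"dx": 0,"dy": 0.1,"dz": 0,"wx": 0,"wy": 0,"wz": 0,"fingers": 60},
  ],
)

```text
time: 12.08
ee_pos: [0.6122, -0.1203, 0.0181]
orientation: [3.122, -0.003, 0.026]
force: [-0.9, -4.6, 0.0]
gripper_width: 0.705
```

>>> apply_moves(
  rows=[
    {"dx": -0.01,"dy": 0.1,"dz": 0,"wx": 0.08,"wy": 0,"wz": 0.03,"fingers": 60},
    {"dx": -0.01,"dy": 0.1,"dz": 0,"wx": 0.08,"wy": 0,"wz": 0.03,"fingers": 60},
    {"dx": -0.01,"dy": 0.1,"dz": 0,"wx": 0.08,"wy": 0,"wz": 0.02,"fingers": 60},
    {"dx": -0.01,"dy": 0.1,"dz": 0,"wx": 0.04,"wy": 0,"wz": 0,"fingers": 60},
    {"dx": -0.01,"dy": 0.1,"dz": 0,"wx": 0.04,"wy": 0,"wz": 0,"fingers": 60},
  ],
)

```text
time: 12.7
ee_pos: [0.6106, -0.1043, 0.0178]
orientation: [-3.134, -0.004, 0.033]
force: [-1.1, -3.9, -2.3]
gripper_width: 0.705
```

```bash
python3 st.py 0.032; python3 -c "
from h import *
im=shot('scene','s4.png'); c=im['color'][225:345,265:445]; cv2.imwrite('pics/c5.png',cv2.resize(c,None,fx=4.4,fy=4.4,interpolation=cv2.INTER_CUBIC))"
```

```text
[ 0.6106 -0.1043  0.0178] rot shares [-0.1   0.05 -0.01] [-1.1 -3.9 -2.3] [-0.38  0.23 -0.15  1.19  0.01  1.15]
```

View pics/c5.png

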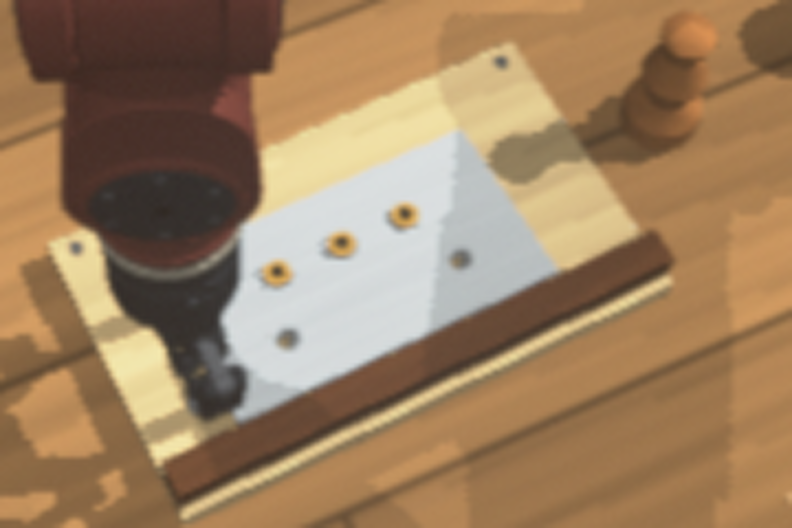

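The plate stays along the fence, and grey pin tips show in both holes at crop (460, 258) and (288, 338). From the bush spacing about 6 mm remains.

>>> apply_moves(
  rows=[
    {"dx": 0,"dy": 0.08,"dz": 0,"wx": 0,"wy": 0,"wz": 0,"fingers": 60},
    {"dx": 0,"dy": 0.08,"dz": 0,"wx": 0,"wy": 0,"wz": 0,"fingers": 60},
  ],
)

```text
time: 13.0
ee_pos: [0.6105, -0.0981, 0.0178]
orientation: [-3.132, -0.004, 0.034]
force: [-0.6, -1.8, 0.3]
gripper_width: 0.702
```

>>> apply_moves(
  rows=[
    {"dx": 0,"dy": 0.05,"dz": 0,"wx": 0,"wy": 0,"wz": 0,"fingers": 60},
    {"dx": 0,"dy": 0.05,"dz": 0,"wx": 0,"wy": 0,"wz": 0,"fingers": 60},
  ],
)

```text
time: 13.25
ee_pos: [0.6105, -0.0953, 0.0178]
orientation: [-3.133, -0.004, 0.034]
force: [-0.2, -6.4, -1.7]
gripper_width: 0.707
```

>>> apply_moves(
  rows=[
    {"dx": 0,"dy": 0.05,"dz": 0,"wx": 0,"wy": 0,"wz": 0,"fingers": 60},
  ],
)

```text
time: 13.38
ee_pos: [0.6104, -0.0949, 0.0179]
orientation: [-3.136, -0.003, 0.033]
force: [-2.1, -10.8, -2.1]
gripper_width: 0.7
```

```bash
python3 -c "
from h import *
im=shot('scene','s5.png'); c=im['color'][225:345,265:445]; cv2.imwrite('pics/c6.png',cv2.resize(c,None,fx=4.4,fy=4.4,interpolation=cv2.INTER_CUBIC))"
```

```text
(no output)
```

View pics/c6.png

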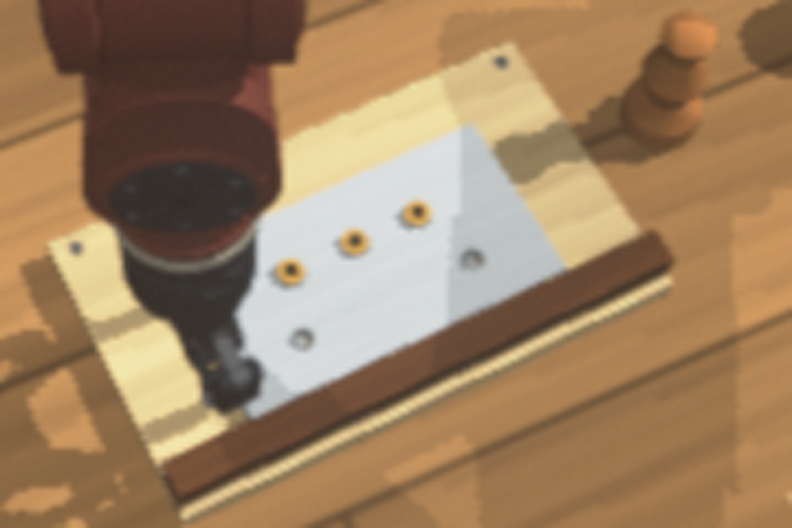

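Pins now look centred in both holes at crop (302, 340) and (472, 259), and the push force rose as if the pins had caught the plate. I'll back away and clear the view before checking.

>>> apply_moves(
  rows=[
    {"dx": 0,"dy": -0.2,"dz": 0,"wx": 0,"wy": 0,"wz": 0,"fingers": 60},
    {"dx": 0,"dy": -0.5,"dz": 0.1,"wx": 0,"wy": 0,"wz": 0,"fingers": 60},
    {"dx": 0,"dy": -0.5,"dz": 0.7,"wx": 0,"wy": 0,"wz": 0,"fingers": 60},
    {"dx": 0,"dy": -0.7,"dz": 1,"wx": 0,"wy": 0,"wz": 0,"fingers": 60},
    {"dx": 0,"dy": -1,"dz": 1,"wx": 0,"wy": 0,"wz": 0,"fingers": 60},
    {"dx": 0,"dy": -1,"dz": 1,"wx": 0,"wy": 0,"wz": 0,"fingers": 60},
    {"dx": 0,"dy": -1,"dz": 0.5,"wx": 0,"wy": 0,"wz": 0,"fingers": 60},
    {"dx": 0,"dy": -0.5,"dz": 0,"wx": 0,"wy": 0,"wz": 0,"fingers": 60},
  ],
)

```text
time: 14.42
ee_pos: [0.6095, -0.2631, 0.1521]
orientation: [-3.131, -0.006, 0.035]
force: [0.6, -0.4, 0.3]
gripper_width: 0.704
```

```bash
python3 -c "
from h import *
im=shot('scene','s6.png'); c=im['color'][225:345,265:445]; a=cv2.resize(c,None,fx=4.4,fy=4.4,interpolation=cv2.INTER_CUBIC)
shot('top','t6.png'); cv2.imwrite('pics/c7.png',a)"
```

```text
(no output)
```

View pics/c7.png

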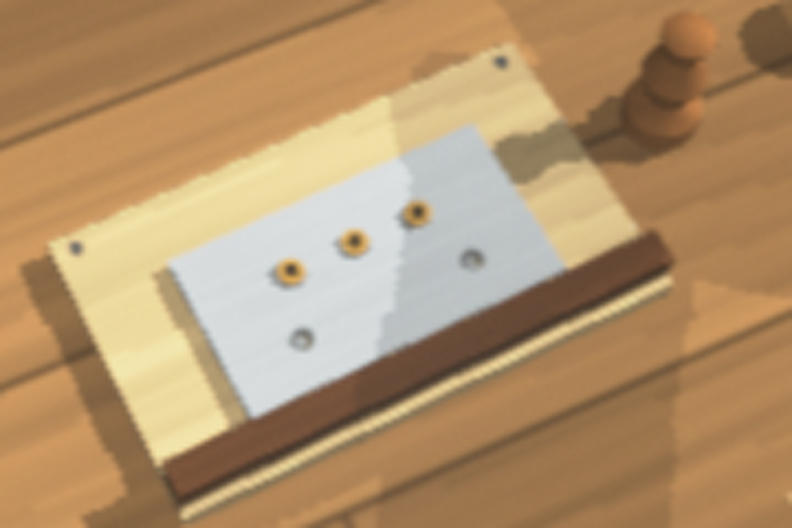

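Pins fill both holes at (302, 340) and (472, 259). A fit will test flat against still tilted, and I'll use a top crop as the second view.

Run:
```python
from fit import *
S=load('s6.png'); s=lambda x,y:full([x,y],4.4,np.array([265,225]))
oj=[(S,[-.1,.17,.018],s(513,42)),(S,[-.1,-.17,.018],s(50,245)),(S,[.094,.17,.042],s(672,265)),(S,[.094,-.17,.042],s(180,500)),(S,[.07,-.17,.042],s(163,463)),(S,[.07,.17,.042],s(655,232))]
j,f=fit(oj,[.6,0.02,0.03]); print('jig',j,abs(f).max())
C=lambda a,b,c=.01:[a,b,c]
ot=[(S,C(-.06,-.11),s(168,262)),(S,C(-.06,.11),s(473,124)),(S,C(.024,.06),s(472,259)),(S,C(.024,-.06),s(302,339))]
ot+=[(S,C(-.018,y,.014),s(*p)) for y,p in((.045,(417,212)),(0,(354,241)),(-.045,(290,271)))]
rj=R.from_euler('z',j[2])
for nm,o,th in(('flat',[.009,0,.018],0),('tilted',[.009,0,.023],-.086)):
    q=R.from_euler('zy',[j[2],th])
    e=[uv-proj(im,q.apply(P)+rj.apply(o)+[j[0],j[1],0]) for im,P,uv in ot]; print(nm,np.round(e,2).tolist())
x,f=fit(ot,[.6,0.02,.03,.018,0],1); print('free fit',x,abs(f).max(), rj.inv().apply([x[0]-j[0],x[1]-j[1],0]))
a=cv2.imread('pics/t6.png')[150:240,240:380]; cv2.imwrite('pics/c8.png',cv2.resize(a,None,fx=5,fy=5,interpolation=cv2.INTER_CUBIC))
```

```text
jig [0.60052973 0.02346761 0.03104036] 1.3506555470669923
flat [[0.41, -0.38], [-0.06, -0.73], [0.32, -1.07], [0.63, -0.88], [-0.07, -0.96], [-0.03, -0.87], [0.02, -0.66]]
tilted [[0.5, -0.16], [0.06, -0.64], [0.22, 0.3], [0.71, 0.49], [0.02, -0.09], [0.09, 0.01], [0.17, 0.24]]
free fit [ 0.6075735   0.02554445  0.03942218  0.01787425 -0.02161016] 0.2359973484474267 [0.00710483 0.00185723 0.        ]
```

View pics/c8.png

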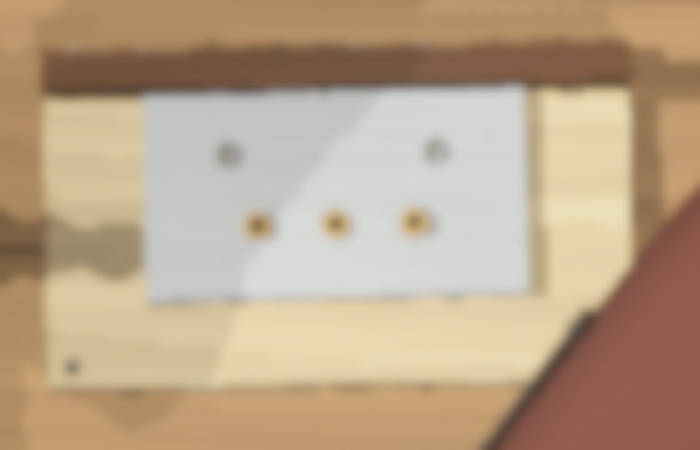

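Run:
```python
from fit import *
T=load('t6.png');S=load('s6.png')
t=lambda x,y:full([x,y],5,np.array([240,150])); s=lambda x,y:full([x,y],4.4,np.array([265,225]))
C=lambda a,b,c=.01:[a,b,c]
ot=[(T,C(.06,.11),t(143,93)),(T,C(.06,-.11),t(523,86)),(T,C(-.06,-.11),t(529,292)),(T,C(-.06,.11),t(149,301)),(T,C(.024,.06),t(229,154)),(T,C(.024,-.06),t(436,151))]
ot+=[(T,C(-.018,y,.014),t(*p)) for y,p in((.045,(258,226)),(0,(336,224)),(-.045,(414,222)))]
ot+=[(S,C(-.06,-.11),s(168,262)),(S,C(-.06,.11),s(473,124)),(S,C(.024,.06),s(472,259)),(S,C(.024,-.06),s(302,339))]
ot+=[(S,C(-.018,y,.014),s(*p)) for y,p in((.045,(417,212)),(0,(354,241)),(-.045,(290,271)))]
x,f=fit(ot,[.6,0,0,.023,-.08],1); print(x,abs(f).max())
j=[.5972,.0245,.0321]; print(R.from_euler('z',-j[2]).apply([x[0]-j[0],x[1]-j[1],0]))
```

```text
[ 0.60613922  0.02603538  0.03966557  0.01475092 -0.02928273] 0.4946154950300752
[0.00898389 0.00124769 0.        ]
```

The fits are not conclusive. Height dropped about 3 mm of the 5 expected, and the apparent tilt halved, so the plate may be hung partway down the pins. I'll shut the fingers and press gently from above between the holes, which both measures the height and seats it.

>>> apply_moves(
  rows=[
    {"dx": 0.1,"dy": 0.9,"dz": -0.1,"wx": 0,"wy": 0,"wz": 0,"fingers": 0},
    {"dx": 0.1,"dy": 0.9,"dz": -0.1,"wx": 0,"wy": 0,"wz": 0,"fingers": 0},
    {"dx": 0.1,"dy": 0.9,"dz": -0.1,"wx": 0,"wy": 0,"wz": 0,"fingers": 0},
    {"dx": 0.1,"dy": 0.9,"dz": -0.1,"wx": 0,"wy": 0,"wz": 0,"fingers": 0},
    {"dx": 0.1,"dy": 0.9,"dz": -0.1,"wx": 0,"wy": 0,"wz": 0,"fingers": 0},
    {"dx": 0.1,"dy": 0.9,"dz": -0.1,"wx": 0,"wy": 0,"wz": 0,"fingers": 0},
    {"dx": 0.1,"dy": 0.9,"dz": -0.1,"wx": 0,"wy": 0,"wz": 0,"fingers": 0},
    {"dx": 0.1,"dy": 0.9,"dz": -0.1,"wx": 0,"wy": 0,"wz": 0,"fingers": 0},
  ],
)

```text
time: 15.52
ee_pos: [0.6265, -0.0196, 0.1155]
orientation: [-3.118, 0.009, 0.045]
force: [0.2, -0.4, -0.6]
gripper_width: -0.001
```

```bash
python3 st.py 0.032
```

```text
[ 0.6265 -0.0196  0.1155] rot shares [-0.28 -0.13 -0.16] [ 0.2 -0.4 -0.6] [-0.25  0.21  0.    1.38  0.02  1.28]
```

>>> apply_moves(
  rows=[
    {"dx": 0.15,"dy": 0.7,"dz": -0.5,"wx": -0.28,"wy": -0.13,"wz": -0.16,"fingers": 0},
    {"dx": 0.2,"dy": 0.7,"dz": -0.5,"wx": 0,"wy": 0,"wz": 0,"fingers": 0},
    {"dx": 0,"dy": 0.1,"dz": -0.4,"wx": 0,"wy": 0,"wz": 0,"fingers": 0},
    {"dx": 0,"dy": 0,"dz": -0.4,"wx": 0,"wy": 0,"wz": 0,"fingers": 0},
    {"dx": 0,"dy": 0,"dz": 0,"wx": 0,"wy": 0,"wz": 0,"fingers": 0},
  ],
)

```text
time: 16.15
ee_pos: [0.631, 0.0384, 0.0551]
orientation: [-3.138, 0.006, 0.042]
force: [0.1, -0.3, 1.1]
gripper_width: 0.0
```

```bash
python3 st.py 0.032
```

```text
[0.631  0.0384 0.0551] rot shares [-0.04 -0.08 -0.13] [ 0.1 -0.3  1.1] [-0.15  0.25 -0.06  1.27  0.    1.38]
```

>>> apply_moves(
  rows=[
    {"dx": 0.15,"dy": -0.4,"dz": -0.2,"wx": -0.04,"wy": -0.08,"wz": -0.13,"fingers": 0},
    {"dx": 0,"dy": 0,"dz": -0.2,"wx": 0,"wy": 0,"wz": 0,"fingers": 0},
    {"dx": 0,"dy": 0,"dz": 0,"wx": 0,"wy": 0,"wz": 0,"fingers": 0},
  ],
)

```text
time: 16.52
ee_pos: [0.6364, 0.0236, 0.0433]
orientation: [3.141, -0.002, 0.029]
force: [-0.2, 0.5, 0.3]
gripper_width: 0.0
```

>>> apply_moves(
  rows=[
    {"dx": 0,"dy": 0,"dz": -0.07,"wx": 0,"wy": 0,"wz": 0,"fingers": 0},
    {"dx": 0,"dy": 0,"dz": -0.05,"wx": 0,"wy": 0,"wz": 0,"fingers": 0},
  ],
)

```text
time: 16.77
ee_pos: [0.6368, 0.0233, 0.0401]
orientation: [3.14, -0.003, 0.028]
force: [-0.1, -0.2, 0.3]
gripper_width: -0.0
```

>>> apply_moves(
  rows=[
    {"dx": 0,"dy": 0,"dz": -0.07,"wx": 0,"wy": 0,"wz": 0,"fingers": 0},
    {"dx": 0,"dy": 0,"dz": -0.05,"wx": 0,"wy": 0,"wz": 0,"fingers": 0},
    {"dx": 0,"dy": 0,"dz": 0,"wx": 0,"wy": 0,"wz": 0,"fingers": 0},
  ],
)

```text
time: 17.15
ee_pos: [0.6369, 0.0236, 0.0363]
orientation: [3.14, -0.003, 0.029]
force: [-0.7, 0.5, 0.2]
gripper_width: 0.001
```

>>> apply_moves(
  rows=[
    {"dx": 0,"dy": 0,"dz": -0.06,"wx": 0,"wy": 0,"wz": 0,"fingers": 0},
    {"dx": 0,"dy": 0,"dz": 0,"wx": 0,"wy": 0,"wz": 0,"fingers": 0},
  ],
)

```text
time: 17.4
ee_pos: [0.6369, 0.0237, 0.0344]
orientation: [3.14, -0.003, 0.029]
force: [0.1, 0.0, -0.3]
gripper_width: -0.002
```

>>> apply_moves(
  rows=[
    {"dx": 0,"dy": 0,"dz": -0.06,"wx": 0,"wy": 0,"wz": 0,"fingers": 0},
    {"dx": 0,"dy": 0,"dz": 0,"wx": 0,"wy": 0,"wz": 0,"fingers": 0},
  ],
)

```text
time: 17.65
ee_pos: [0.6369, 0.0236, 0.0325]
orientation: [3.14, -0.003, 0.029]
force: [-0.7, -0.4, 0.0]
gripper_width: -0.002
```

>>> apply_moves(
  rows=[
    {"dx": 0,"dy": 0,"dz": -0.05,"wx": 0,"wy": 0,"wz": 0,"fingers": 0},
    {"dx": 0,"dy": 0,"dz": 0,"wx": 0,"wy": 0,"wz": 0,"fingers": 0},
  ],
)

```text
time: 17.9
ee_pos: [0.6369, 0.0236, 0.031]
orientation: [3.14, -0.003, 0.029]
force: [0.7, 0.1, -0.0]
gripper_width: -0.004
```

>>> apply_moves(
  rows=[
    {"dx": 0,"dy": 0,"dz": -0.05,"wx": 0,"wy": 0,"wz": 0,"fingers": 0},
    {"dx": 0,"dy": 0,"dz": 0,"wx": 0,"wy": 0,"wz": 0,"fingers": 0},
  ],
)

```text
time: 18.15
ee_pos: [0.6369, 0.0236, 0.0293]
orientation: [3.14, -0.003, 0.029]
force: [0.4, 0.1, 0.3]
gripper_width: 0.001
```

>>> apply_moves(
  rows=[
    {"dx": 0,"dy": 0,"dz": -0.05,"wx": 0,"wy": 0,"wz": 0,"fingers": 0},
    {"dx": 0,"dy": 0,"dz": 0,"wx": 0,"wy": 0,"wz": 0,"fingers": 0},
  ],
)

```text
time: 18.4
ee_pos: [0.6372, 0.0236, 0.0282]
orientation: [3.14, -0.003, 0.029]
force: [0.2, 0.2, 0.8]
gripper_width: 0.001
```

>>> apply_moves(
  rows=[
    {"dx": 0,"dy": 0,"dz": -0.04,"wx": 0,"wy": 0,"wz": 0,"fingers": 0},
    {"dx": 0,"dy": 0,"dz": 0,"wx": 0,"wy": 0,"wz": 0,"fingers": 0},
  ],
)

```text
time: 18.65
ee_pos: [0.6374, 0.0235, 0.0283]
orientation: [3.14, -0.004, 0.029]
force: [0.5, 0.1, 0.1]
gripper_width: 0.001
```

Contact came at z = 0.0282 with no resistance before it. That is the seated top height (0.028), so the plate is flat. I'll retreat.

>>> apply_moves(
  rows=[
    {"dx": 0,"dy": 0,"dz": 0.3,"wx": 0,"wy": 0,"wz": 0,"fingers": 0},
    {"dx": 0,"dy": 0,"dz": 0.8,"wx": 0,"wy": 0,"wz": 0,"fingers": 0},
    {"dx": 0,"dy": 0,"dz": 1,"wx": 0,"wy": 0,"wz": 0,"fingers": 0},
    {"dx": 0,"dy": -0.5,"dz": 1,"wx": 0,"wy": 0,"wz": 0,"fingers": 0},
    {"dx": 0,"dy": -1,"dz": 0.5,"wx": 0,"wy": 0,"wz": 0,"fingers": 0},
    {"dx": 0,"dy": -1,"dz": 0,"wx": 0,"wy": 0,"wz": 0,"fingers": 0},
    {"dx": 0,"dy": -1,"dz": 0,"wx": 0,"wy": 0,"wz": 0,"fingers": 0},
    {"dx": 0,"dy": -1,"dz": 0,"wx": 0,"wy": 0,"wz": 0,"fingers": 0},
  ],
)

```text
time: 19.65
ee_pos: [0.6373, -0.1132, 0.1433]
orientation: [3.139, -0.006, 0.033]
force: [0.8, 0.3, -0.4]
gripper_width: 0.007
```

>>> apply_moves(
  rows=[
    {"dx": 0,"dy": -1,"dz": 0,"wx": 0,"wy": 0,"wz": 0,"fingers": 0},
    {"dx": 0,"dy": -1,"dz": 0,"wx": 0,"wy": 0,"wz": 0,"fingers": 0},
    {"dx": 0,"dy": 0,"dz": 0,"wx": 0,"wy": 0,"wz": 0,"fingers": 0},
    {"dx": 0,"dy": 0,"dz": 0,"wx": 0,"wy": 0,"wz": 0,"fingers": 0},
  ],
)

```text
time: 20.15
ee_pos: [0.6372, -0.177, 0.1448]
orientation: [3.139, -0.007, 0.03]
force: [0.9, -0.0, 0.2]
gripper_width: 0.003
```

Run:
```python
from h import *
im=shot('scene','s7.png')['color'].astype(int); b=cv2.imread('pics/s6.png').astype(int)
g=lambda a:cv2.cvtColor(a[255:325,300:400].astype('uint8'),cv2.COLOR_BGR2GRAY).astype('float32')
print('shift since c7 px',cv2.phaseCorrelate(g(cv2.Laplacian(b.astype('uint8'),cv2.CV_8U).astype(int)),g(cv2.Laplacian(im.astype('uint8'),cv2.CV_8U).astype(int))))
cv2.imwrite('pics/c9.png',cv2.resize(im[225:345,265:445].astype('uint8'),None,fx=4.4,fy=4.4,interpolation=cv2.INTER_CUBIC))
```

```text
shift since c7 px ((-0.020034101961591944, 0.014200340389614041), 0.9545166823599074)
```

View pics/c9.png

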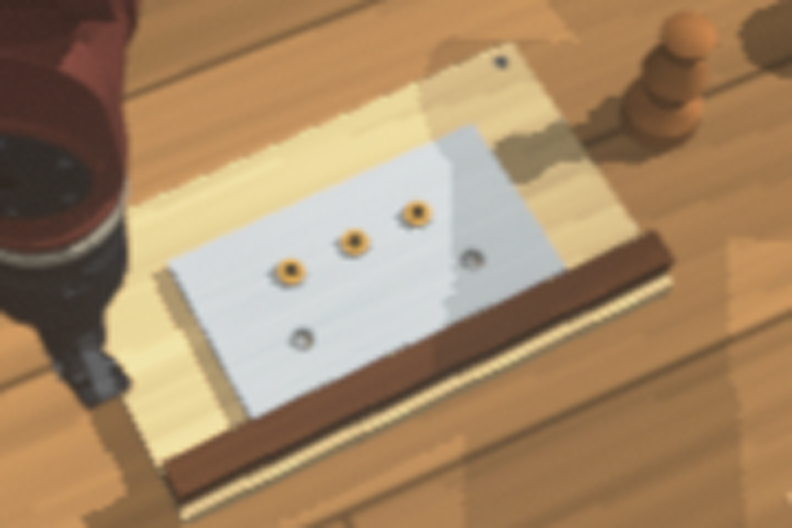

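The plate has not moved since before the press (shift under 0.03 px), so it was already seated. Pins are centred in both holes, the hand is clear and the spindle is untouched.

```bash
python3 -c "
from station import ctrl
print(ctrl.finish_job())"
```

```text
the job is handed in; nothing more can be done
None
```

I pushed the template against the fence with both fingertips, then along the fence from its right end until the holes dropped over the pins. I backed the hand off and handed the job in at about 20 s; no verdict was reported.

**Last checks that agreed:**
- A light fingertip touch between the holes met the plate's top at z ≈ 28.2 mm, against 28 mm when seated, so it lies flat on the deck.
- Both pins look centred in their holes.
- The image shows no movement of the plate since before that touch (under 0.03 px).
- The spindle has not moved in the pictures. I kept well away from the gouge, jar and bowl but did not re-measure them.

**One that disagreed:** a camera-only pose fit still gave about 0.03 rad of tilt, over the 0.02 limit. The same fit put the fixed jig about 6 mm low and 0.017 rad tilted, so I trusted the touch instead.

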